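# Rewind the vial feeder until its spring lets go, then rack the vial

## Robot

A 6-joint arm with a two-finger parallel gripper is mounted at the origin on a cart in front of the work surface, level with it; the furniture and walls round the work are solid. World frame = base frame: x ahead of the robot, y to its left, z up, the work surface at z = 0. Lengths are in m, angles in rad, forces in N, time in s.
With the tool pointing down it reaches from about 0.25 to 0.725 m from the base axis. Payload 4 kg.
Tool frame: the origin (TCP) lies between the finger pads; the fingertips stand 14 mm ahead of it and the grasp point (between the pads) lies 5 mm behind it (tcp_to_tips is the distance from the TCP to the fingertips, in m); z points along the fingers, y is the direction in which the jaws open and shut (so a half turn about z gives the same grasp; the last joint's range is limited). The gripper opens to 85 mm and grips with 20 to 120 N. Pads are 22 mm wide; open, the fingers measure 114 mm over their backs; the gripper's body (76 mm by 85 mm) begins 54 mm behind the grasp point. The pads swing forward as they close: fully open they stand 13 mm farther back than shut.
Start: joints at [-1.224, 0.241, 0.005, 1.335, 0, 1.571], TCP at [0.17, -0.47, 0.245] pointing down, gripper open.
Joint ranges: [-2.72, 2.72], [-1.05, 1.87], [-1.09, 1.28], [-1.99, 2.15], [-1.42, 1.44], [-3.14, 3.14]. Speed limits (rad/s): [2.79, 2.79, 3.14, 3.14, 3.14, 3.14].

## Interface

Orientations are given as a 3x3 rotation matrix whose columns are the frame's x, y, z axes.
In Python, from cell import move_to, movel, goto_joints, ungrasp, grab, pause, solve_ik, read_state, snapshot, calibration, PlanningError, sign_off, tcp_to_tips gives the robot as it stands. The module is installed in compiled form; this text tells all that it offers. Calls block until the motion is done:
- move_to(position, orientation): joint-space move of the TCP to a pose.
- movel(position, attitude=None, feed=0.15, stop_force=None): straight line of the TCP; attitude=None keeps the orientation; feed is the mean speed in m/s. With stop_force (N) it stops when the force on the tool has changed by that much, and returns True; else False.
- goto_joints(angles): joint-space move.
- ungrasp() and grab(squeeze=None): open the fingers fully, or close them until they stop; squeeze is the grip in N (None keeps the last).
- pause(seconds).
- solve_ik(position, orientation): joint angles nearest the present ones, or None.
- read_state(): the state.
- snapshot(name): name is "scene" or "top"; returns (picture, depth): 420x560x3 uint8, blue, green, red; 420x560 float32, m along the optical axis (not along the pixel's ray), 0 where there is no reading.
- calibration(name): a dict with "K" (3x3 intrinsics, pixels), "R" (3x3) and "t" (3): a world point X has camera coordinates R X + t. Camera axes: x right, y down, z forward; pixel columns grow to the right and rows downward; lengths in m; the calibration is good to about 2 mm. A picture is of the moment at which its call begins. calibration takes no time and is no camera call.
A pose or a line that the arm cannot do raises PlanningError and nothing moves.
- sign_off(): hands the job in, once; it reports no verdict.
The state is a dict: "time_s": time; "joint_pos": joint angles; "qd": joint speeds; "tau": joint torques, N m; "ee_pos": TCP position; "tool_rot": TCP orientation; "force": force on the tool from outside, world axes, zero at the start; "wrist_torque": the same for the moment, N m; "finger_gap": finger opening in m.
Only numpy, scipy, OpenCV 4.12 (cv2) and the standard library are available. Lean on these libraries where they do the work, as an engineer would, in place of code of your own. Each camera call takes 0.05 s, during which the arm holds its last target.

## Task

Turn the feeder's crank clockwise (seen from above) to wind the carriage with the vial back out of the dark hood, against the steady pull of its return spring, and stop as soon as you feel the resistance suddenly drop away; do not go on and jam the carriage against the stop that follows. Then lift the vial out of the carriage and stand it fully seated and upright in the larger hole of the white rack, without upsetting the things around.

Things in the scene. Friction and masses are not known exactly. Their poses are not given: they have to be found in the camera images.
- feeder: Hand-cranked vial feeder, fixed: grey base 100 mm wide, 36 mm high, from y = -290 to +55 mm along its own y axis; x points away from the robot. Origin on the crank's vertical axis at worktop level, inside the white gearbox (84 x 92 mm, top 94 mm above the worktop). A white hood (96 mm wide, 148 mm high) covers y = -290 to -210 mm, open towards the gearbox; at the start carriage and vial are in it.
- crank (a joint): Crank angle in rad, 0 at the start, grows clockwise seen from above; 40 mm of carriage travel a turn. The spring pulls back with 6 to 8 N at the grip (let go early and the crank runs back) until the carriage latches home, at an unmarked place 2.2 to 3.3 turns from the start; then under 1 N is left, the crank turns freely for nearly a quarter turn and then meets a solid stop.
- crank_axis (a point): Point on the crank's vertical axis, 126 mm above the worktop, level with the middle of the grip.
- grip_center (a point): Middle of the crank's upright black grip (18 mm diameter, 38 mm high, from 107 to 145 mm above the worktop), 45 mm from the crank axis. The grip spins freely on its pin, so it can be held without turning the hand. The crank arm under it has its top 106 mm above the worktop. At the start the grip is on the -x side of the feeder.
- nest (a point): Centre of the mouth of the nest in the aluminium carriage (56 x 56 mm, top 59 mm above the worktop); the nest is a round hole of 35 mm diameter, 16 mm deep. The carriage slides along the feeder's y axis, towards +y when wound back; at the start it is at y = -245 mm.
- latch_shoe: Latch shoe, hidden inside the base under the carriage (6 x 8 mm, 14 mm high, origin under its middle). It slides on a hidden bar and pushes the return spring's pusher along; where the bar ends it is sprung 6 mm down into the home notch, passes under the pusher, carries no load any more and latches the carriage. The stop is at the far end of the notch.
- vial_center (a point): Centre, half-way up, of the glass vial with red screw cap that stands in the nest: 32 mm diameter, 73 mm high, about 45 g; the uppermost 11 mm are the cap, 28 mm in diameter. The z axis is the vial's axis. It stands with its base 43 mm above the worktop while it is in the nest.
- rack: White plastic rack block, fixed to the worktop, 60 x 120 mm, 38 mm high, with two round holes 60 mm apart along its own y axis. Origin under its middle.
- rack_hole0 (a point): Centre of the mouth (38 mm above the worktop) of the larger hole of the rack, 36.5 mm in diameter, 30 mm deep (its floor is 8 mm above the worktop); empty at the start. It is at y = +30 mm in the rack's frame.
- small_vial: Bystander: smaller vial with black cap, 25 mm diameter, 59 mm high, in the rack's smaller hole. Origin under its middle.
- thread_spool: Bystander: wooden thread spool, 38 mm diameter, 50 mm high, standing behind the feeder. Origin under its middle.
- pins_tin: Bystander: flat round tin with green lid, 67 mm diameter, 24 mm high. Origin under its middle.
- cork: Bystander: cork, 29 mm diameter, 24 mm high. Origin under its middle.
Things that resemble listed ones, but are neither listed nor needed, are in the scene too. Several things have the shape of the rack; the one meant has the colours described above. Leave any orange look-alike of the part that bears vial_center alone.

How it is judged:
On the way, in this order (a step that is already met when the one before it is completed fails the run):
1. the carriage is wound out of the hood with the vial in its nest, is latched home, and the spring has let go (the latch shoe carries no load) (contact force between latch_shoe and anything else below 8 N and y of nest in the frame of feeder above -0.165 m and horizontal distance between vial_center and nest below 0.006 m), for 0.2 s.
2. the vial is lifted clear of the carriage (height (world z) of vial_center above 0.115 m), for 0.1 s.
At the end, for the whole second after the job is handed in: The vial stands upright (within 0.2 rad) in the larger rack hole, its axis within 8 mm of the hole's centre and its base within about 5 mm of the hole's floor, released and at rest; the carriage is in its home notch, with the latch shoe unloaded (under 8 N) and not pressed against the stop (horizontal distance between vial_center and rack_hole0 below 0.008 m and height (world z) of vial_center between 0.04 and 0.05 m and angle between vial_center's own z axis and vertical below 0.2 rad and contact force between latch_shoe and anything else below 8 N and y of nest in the frame of feeder above -0.165 m); the robot touches nothing.
It fails at once if the carriage is driven hard against the stop behind the home notch (over 130 N at the latch shoe, about 18 N at the crank grip) (contact force between latch_shoe and anything else above 130 N).
It fails at once if the vial is tipped over (angle between vial_center's own z axis and vertical above 0.7 rad).
It fails at once if a bystander is disturbed (moved more than 25 mm) (distance of any of small_vial, thread_spool, pins_tin, cork from where it was at the start of the episode above 0.025 m).
It also fails if it takes over 72 s, if anything falls off the work surface, if the arm or the gripper's body presses on something with over 40 N, if the wrist force passes 120 N, or if a joint passes its speed limit or range.

## Working session

There is one attempt and no reset: what is moved stays moved. The work goes in short steps, each a Python script; the robot and the scene stay as the last script left them, time stands still between calls to the robot, and variables do not carry over. Pictures are saved under pics/ and viewed, and the job is handed in when it is done.

```bash
mkdir -p pics
python3 - <<'E'
from cell import *
import cv2,numpy as np
for n in("scene","top"):
    p,d=snapshot(n); cv2.imwrite(f"pics/{n}0.png",p); np.save(f"{n}0.npy",d)
    c=calibration(n); print(n,c["K"].tolist(),c["R"].round(4).tolist(),c["t"])
s=read_state();print({k:np.round(v,3) for k,v in s.items()})
E
```

```text
scene [[396.9323276927609, 0.0, 280.15572434794746], [0.0, 396.9323276927609, 213.09142733222478], [0.0, 0.0, 1.0]] [[-0.8652, -0.5011, -0.0168], [-0.3357, 0.6039, -0.7229], [0.3724, -0.6198, -0.6908]] [0.40271871 0.29017537 0.67682573]
top [[384.4074382987379, 0.0, 289.71398666254146], [0.0, 384.4074382987379, 209.28609255146114], [0.0, 0.0, 1.0]] [[-0.0191, -0.9998, 0.0089], [-0.9938, 0.018, -0.1095], [0.1094, -0.0109, -0.9939]] [-0.08685735  0.5006555   0.9030917 ]
{'time_s': np.float64(0.1), 'joint_pos': array([-1.224,  0.241,  0.004,  1.335,  0.   ,  1.571]), 'qd': array([ 0.001, -0.002,  0.003, -0.   , -0.001, -0.   ]), 'tau': array([ 1.0000e-03, -3.7314e+01,  2.5301e+01,  1.1000e-02,  0.0000e+00,
        0.0000e+00]), 'ee_pos': array([ 0.17 , -0.47 ,  0.245]), 'tool_rot': array([[ 0.94 ,  0.34 , -0.001],
       [ 0.34 , -0.94 ,  0.002],
       [ 0.   , -0.002, -1.   ]]), 'force': array([0.575, 0.108, 0.01 ]), 'wrist_torque': array([ 0.004, -0.017,  0.021]), 'finger_gap': np.float64(0.085)}
```

View pics/scene0.png

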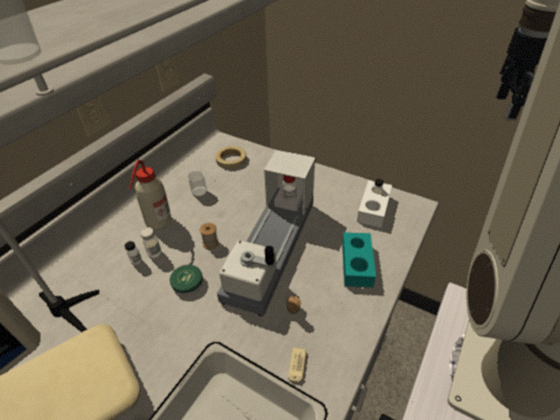

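View pics/top0.png

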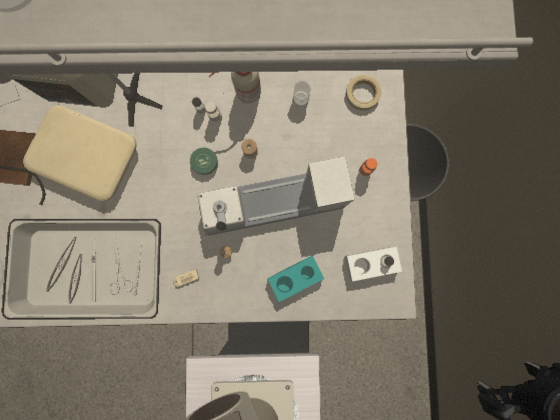

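```bash
cat > h.py <<'E'
from cell import *
import cv2,numpy as np
def ray_z(n,u,v,z):
    c=calibration(n);R,t=np.array(c["R"]),np.array(c["t"])
    C=-R.T@t; d=R.T@np.linalg.inv(c["K"])@[u,v,1]
    return C+d*(z-C[2])/d[2]
def cloud(n,d):
    c=calibration(n);R,t=np.array(c["R"]),np.array(c["t"])
    v,u=np.indices(d.shape); p=np.stack([u,v,np.ones_like(u)],-1)@np.linalg.inv(c["K"]).T*d[...,None]
    return (p-t)@R
def proj(n,X):
    c=calibration(n);p=np.array(c["K"])@(np.array(c["R"])@X+c["t"]);return p[:2]/p[2]
E
python3 - <<'E'
from h import *
p=cv2.imread("pics/top0.png")
a=cv2.resize(p[140:310,180:420],None,fx=3.3,fy=3.3,interpolation=cv2.INTER_CUBIC);cv2.imwrite("pics/topcrop.png",a)
p=cv2.imread("pics/scene0.png")
a=cv2.resize(p[140:310,200:410],None,fx=3.5,fy=3.5,interpolation=cv2.INTER_CUBIC);cv2.imwrite("pics/scenecrop.png",a)
P=cloud("top",np.load("top0.npy"))
for n,u,v in [("gearbox",235,215),("grip",221,227),("hub",219,207),("hood",330,180),("rackw",375,275),("hole",362,266),("teal",295,292),("spool",249,148),("orange",370,165),("cork",225,252),("shelf",300,57)]: print(n,P[v,u].round(3))
E
```

```text
gearbox [0.481 0.028 0.092]
grip [0.451 0.05  0.146]
hub [0.498 0.061 0.11 ]
hood [ 0.547 -0.182  0.146]
rackw [ 0.338 -0.294  0.037]
hole [ 0.359 -0.27   0.006]
teal [ 0.303 -0.105  0.038]
spool [ 0.649 -0.     0.041]
orange [ 0.595 -0.285  0.072]
cork [0.399 0.061 0.023]
shelf [ 0.654 -0.109  0.468]
```

View pics/topcrop.png

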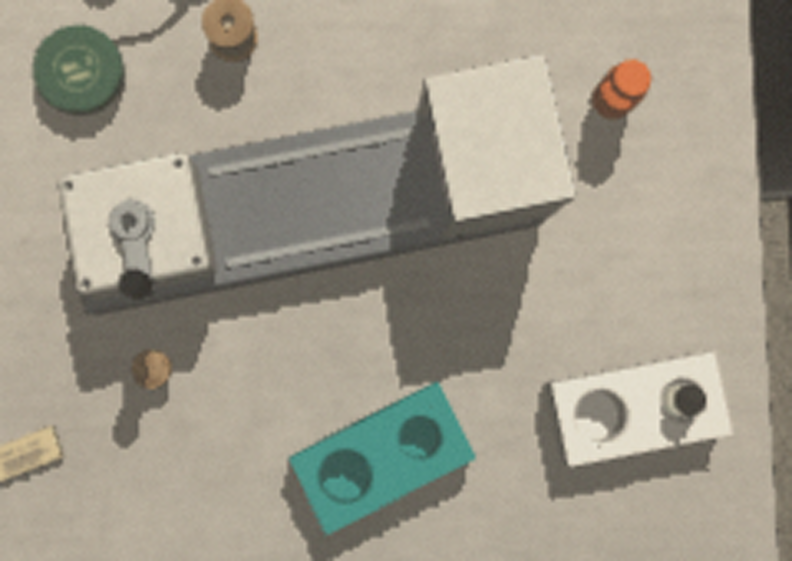

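View pics/scenecrop.png

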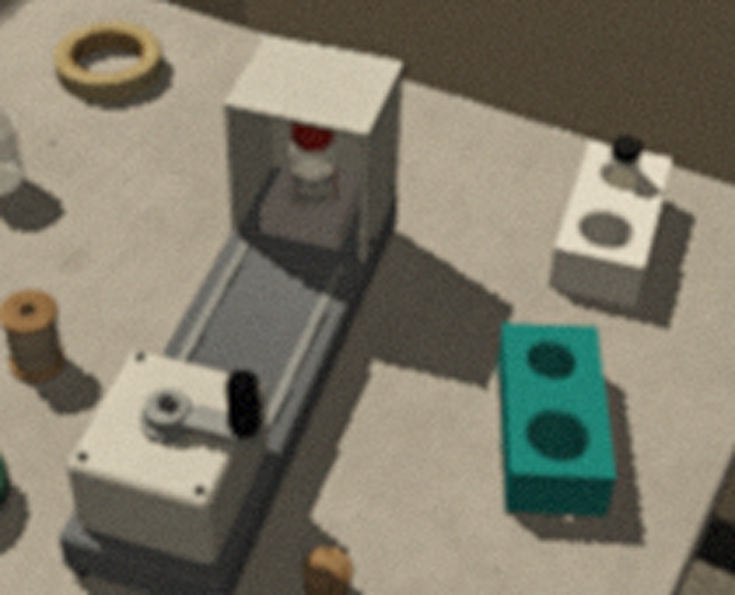

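Run:
```python
from h import *
from scipy import ndimage
P=cloud("top",np.load("top0.npy")); img=cv2.imread("pics/top0.png")
def rect(lo,hi,box,name):
    u0,u1,v0,v1=box
    m=np.zeros(P.shape[:2],bool); m[v0:v1,u0:u1]=True
    m&=(P[...,2]>lo)&(P[...,2]<hi)
    m=ndimage.binary_opening(m)
    q=P[m][:,:2].astype(np.float32)
    (c,s,a)=cv2.minAreaRect(q*1000); b=cv2.boxPoints((c,s,a))
    print(name,len(q),np.round(c,1),np.round(s,1),round(a,2),'zmed',np.median(P[m][:,2]).round(4))
rect(.138,.156,(290,370,145,220),"hood")
rect(.087,.1,(190,260,180,240),"gear")
rect(.031,.044,(340,410,240,290),"rackw")
rect(.027,.042,(240,320,180,225),"base")
# grip blob by darkness
for n,box in(("top",(205,240,212,240)),):
    u0,u1,v0,v1=box
    m=np.zeros(P.shape[:2],bool);m[v0:v1,u0:u1]=True
    m&=(P[...,2]>.14)&(P[...,2]<.155); q=P[m]; print("grip",len(q),q.mean(0).round(4),(q.min(0)+q.max(0))/2)
m=np.zeros(P.shape[:2],bool);m[195:222,205:235]=True
m&=(P[...,2]>.104)&(P[...,2]<.125); print("hub/arm z",np.percentile(P[m][:,2],[5,50,95]))
for n,u,v in [("hub",219,206),("hole",361.7,265.5)]: print(n,ray_z("top",u,v,.115 if n=="hub" else .038))
```

```text
hood 1668 [ 544.2 -183.7] [96.1 80. ] 10.38 zmed 0.1477
gear 1263 [499.3  62.2] [84.4 92.2] 10.4 zmed 0.0936
rackw 999 [ 365.2 -292.7] [ 60.1 120.7] 9.87 zmed 0.0375
base 2782 [523.3 -67.8] [100.9 175.6] 10.25 zmed 0.0358
grip 54 [0.455  0.0534 0.1445] [0.45460468 0.05372102 0.14384016]
hub/arm z [0.10443727 0.10687715 0.11086153]
hub [0.49942505 0.05966071 0.115     ]
hole [ 0.36123907 -0.26346283  0.038     ]
```

The pictures show:
- **Crank:** the grip is at top (221,227), at about (0.455, 0.054). The axis is at about (0.499, 0.062) and the feeder yaw is about 10.35°.
- **Vial:** the candidates are the red cap inside the hood at scene (289,180), the orange look-alike at top (370,165), the red-capped bottle at top (245,85) and the clear jar at top (301,93). I choose the one in the hood.
- **Rack:** the candidates are white at top (373,264) and teal at top (295,281). I choose white. Its empty larger hole is at (362,266) and the small vial is at (388,261). The crops confirm this.

Next I grip the crank.

```bash
cat >> h.py <<'E'
YAW=np.radians(10.35); ex=np.array([np.cos(YAW),np.sin(YAW),0]); ey=np.array([-np.sin(YAW),np.cos(YAW),0])
A=np.array([.4993,.0618,0])
def down(y):
    y=np.array(y,float);y/=np.linalg.norm(y);z=np.array([0,0,-1.]);return np.column_stack([np.cross(y,z),y,z])
RC=down(-ey)
def grip(th,z=.127,r=.045): # th crank angle clockwise from -x
    return A+r*(-np.cos(th)*ex+np.sin(th)*ey)+[0,0,z]
def tang(th): return np.sin(th)*ex+np.cos(th)*ey
E
python3 - <<'E'
from h import *
P=cloud("top",np.load("top0.npy")); m=(P[...,2]>.3)&(P[...,0]>.3); print("shelf min x",P[m][:,0].min(), P[m][:,2].min())
print([np.round(solve_ik(grip(t),RC),2) for t in (0,1.57,3.14,4.71)])
move_to(grip(0,.23),RC)
s=read_state();print(s["time_s"],s["ee_pos"],s["force"])
movel(grip(0),feed=.12,stop_force=8)
s=read_state();print(s["time_s"],s["ee_pos"],s["force"])
p,d=snapshot("scene");cv2.imwrite("pics/s1.png",cv2.resize(p[150:330,180:380],None,fx=3,fy=3))
E
```

```text
shelf min x 0.3971431752557415 0.4366828961799294
[array([ 0.12,  0.25, -0.31,  1.01,  0.  ,  3.08]), array([ 0.21,  0.33, -0.2 ,  1.05,  0.  , -3.11]), array([ 0.13,  0.41, -0.07,  1.09,  0.  ,  3.09]), array([ 0.03,  0.34, -0.18,  1.05,  0.  ,  3.  ])]
2.2417 [0.45517359 0.05307246 0.2300354 ] [ 0.18023585  0.24246404 -0.24967126]
3.25 [0.45566048 0.05368899 0.12763299] [ 0.27239117 -0.54771175  0.28275037]
```

View pics/s1.png

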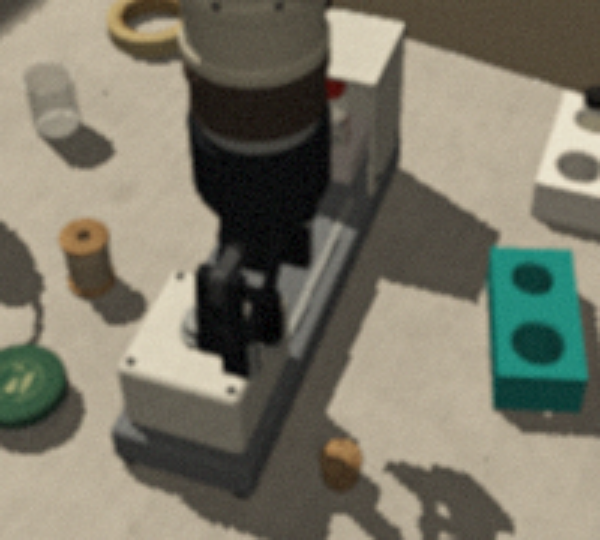

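The open jaws straddle the grip. Joint 6 would wrap during the turns, so I rotate the hand 45° first.

Run:
```python
from h import *
ok=None
for y in (ex-ey,-ex-ey):
    R=down(y); J=[solve_ik(grip(t),R) for t in np.linspace(0,6.28,9)]
    print(np.round([j[5] for j in J],2))
    if max(j[5] for j in J)<2.7 and min(j[5] for j in J)>-2.7: ok=R
np.save("RC.npy",ok)
movel(grip(0,.165),feed=.15); move_to(grip(0,.165),ok); movel(grip(0),feed=.1,stop_force=8)
f0=read_state()["force"]
grab(50)
s=read_state();print(s["time_s"],s["ee_pos"],f0,s["force"],s["finger_gap"])
```

```text
[2.29 2.36 2.39 2.36 2.3  2.24 2.21 2.23 2.29]
[-2.42 -2.35 -2.32 -2.35 -2.41 -2.47 -2.5  -2.48 -2.42]
9.3917 [0.45551509 0.05379853 0.12742718] [0.43375538 0.1669015  0.01520368] [0.32281762 0.78577903 2.77130629] 0.01611585612595416
```

```bash
cat > turn.py <<'E'
from h import *
import sys
R=np.load("RC.npy")
def run(th,end,step=.2618,feed=.07,sf=None,maxt=None):
    log=[]
    while th<end-1e-6:
        n=min(th+step,end)
        hit=movel(grip(n),feed=feed,stop_force=sf)
        s=read_state(); a=s["ee_pos"]-A
        act=np.arctan2(a@ey,-a@ex); act+=2*np.pi*np.round((n-act)/2/np.pi)
        f=s["force"]; T=tang(act); rad=np.array(-np.cos(act)*ex+np.sin(act)*ey)
        print(f"{n:.2f} act {act:.2f} t {s['time_s']:.2f} Ft {f@T:.1f} Fr {f@rad:.1f} Fz {f[2]:.1f} r {np.hypot(a@ex,a@ey)*1e3:.1f} {hit}")
        th=n; log.append(f@T)
        if hit: break
        if n>12 and f@T>-3.5: print("DROP?");break
        if f@T<-13: print("HIGH");break
    return th
E
python3 - <<'E'
from turn import *
run(0,1.5708)
E
```

```text
0.26 act 0.24 t 9.71 Ft -5.9 Fr -0.6 Fz 4.3 r 44.6 False
0.52 act 0.50 t 10.03 Ft -5.1 Fr 0.2 Fz 5.6 r 44.8 False
0.79 act 0.76 t 10.34 Ft -6.9 Fr -0.6 Fz 6.6 r 45.0 False
1.05 act 1.01 t 10.66 Ft -7.0 Fr -1.1 Fz 9.3 r 45.2 False
1.31 act 1.27 t 10.97 Ft -6.2 Fr 0.4 Fz 9.8 r 45.3 False
1.57 act 1.53 t 11.29 Ft -5.5 Fr 1.5 Fz 9.2 r 45.5 False
```

Run:
```python
from turn import *
run(1.5708,12.566)
```

```text
1.83 act 1.79 t 11.61 Ft -6.6 Fr 0.6 Fz 9.6 r 45.6 False
2.09 act 2.05 t 11.93 Ft -6.8 Fr 0.4 Fz 8.6 r 45.6 False
2.36 act 2.31 t 12.24 Ft -6.8 Fr 0.7 Fz 7.2 r 45.7 False
2.62 act 2.57 t 12.56 Ft -6.6 Fr 1.1 Fz 6.9 r 45.7 False
2.88 act 2.83 t 12.88 Ft -6.7 Fr 0.0 Fz 6.0 r 45.6 False
3.14 act 3.09 t 13.19 Ft -6.3 Fr 0.1 Fz 4.4 r 45.5 False
3.40 act 3.35 t 13.51 Ft -6.4 Fr 0.3 Fz 3.1 r 45.4 False
3.67 act 3.62 t 13.82 Ft -5.4 Fr -0.5 Fz 1.7 r 45.3 False
3.93 act 3.88 t 14.14 Ft -6.2 Fr -0.3 Fz 2.4 r 45.1 False
4.19 act 4.14 t 14.46 Ft -6.3 Fr -1.0 Fz 1.5 r 44.9 False
4.45 act 4.40 t 14.78 Ft -5.9 Fr -1.4 Fz -0.0 r 44.8 False
4.71 act 4.66 t 15.09 Ft -6.8 Fr -2.3 Fz -0.5 r 44.6 False
4.97 act 4.92 t 15.41 Ft -7.6 Fr -2.8 Fz -0.8 r 44.5 False
5.24 act 5.18 t 15.72 Ft -5.7 Fr -3.1 Fz -0.9 r 44.4 False
5.50 act 5.45 t 16.04 Ft -6.1 Fr -2.2 Fz -1.9 r 44.3 False
5.76 act 5.71 t 16.36 Ft -6.0 Fr -1.0 Fz -0.3 r 44.3 False
6.02 act 5.97 t 16.68 Ft -5.6 Fr -0.3 Fz 0.8 r 44.4 False
6.28 act 6.24 t 16.99 Ft -6.0 Fr -0.5 Fz 3.2 r 44.5 False
6.54 act 6.50 t 17.31 Ft -7.7 Fr -1.4 Fz 6.3 r 44.6 False
[... 652 characters left out ...]
.11 Ft -6.3 Fr -0.0 Fz 3.3 r 45.4 False
9.95 act 9.90 t 21.43 Ft -7.2 Fr -0.3 Fz 2.5 r 45.3 False
10.21 act 10.17 t 21.74 Ft -6.2 Fr -0.5 Fz 2.8 r 45.1 False
10.47 act 10.43 t 22.06 Ft -6.3 Fr -0.5 Fz 2.2 r 44.9 False
10.73 act 10.69 t 22.38 Ft -6.2 Fr -0.8 Fz 0.4 r 44.8 False
11.00 act 10.95 t 22.69 Ft -6.9 Fr -1.2 Fz 0.3 r 44.7 False
11.26 act 11.21 t 23.01 Ft -7.2 Fr -2.3 Fz -0.9 r 44.5 False
11.52 act 11.47 t 23.32 Ft -6.7 Fr -1.6 Fz -1.7 r 44.4 False
11.78 act 11.73 t 23.64 Ft -7.2 Fr -2.3 Fz -0.9 r 44.4 False
12.04 act 11.99 t 23.96 Ft -6.5 Fr -1.8 Fz 0.2 r 44.3 False
12.30 act 12.26 t 24.27 Ft -6.0 Fr -2.0 Fz 1.8 r 44.4 False
12.57 act 12.52 t 24.59 Ft -5.8 Fr -0.7 Fz 2.8 r 44.5 False
```

Very steady at about 6.5 N. I continue with the drop detector active and end the run at 3.35 turns at the latest.

Run:
```python
from turn import *
run(12.566,21.0,step=.22)
```

```text
12.79 act 12.74 t 24.88 Ft -6.1 Fr -0.2 Fz 5.1 r 44.6 False
13.01 act 12.96 t 25.18 Ft -7.5 Fr -1.2 Fz 7.3 r 44.7 False
13.23 act 13.18 t 25.47 Ft -6.0 Fr -0.4 Fz 8.6 r 44.9 False
13.45 act 13.39 t 25.76 Ft -7.1 Fr 0.3 Fz 10.5 r 45.0 False
13.67 act 13.61 t 26.05 Ft -7.2 Fr 0.8 Fz 11.0 r 45.1 False
13.89 act 13.83 t 26.34 Ft -6.8 Fr 1.3 Fz 11.7 r 45.3 False
14.11 act 14.05 t 26.63 Ft -5.3 Fr 2.4 Fz 10.3 r 45.4 False
14.33 act 14.33 t 26.93 Ft -0.0 Fr 2.4 Fz 5.1 r 45.5 False
DROP?
```

Run:
```python
from turn import *
pause(.1)
s=read_state();print(s["force"]@tang(14.33),s["force"],s["time_s"])
run(14.33,14.48,step=.075,feed=.04)
p,d=snapshot("scene");cv2.imwrite("pics/s2.png",cv2.resize(p[130:330,180:400],None,fx=3,fy=3))
p,d=snapshot("top");cv2.imwrite("pics/t2.png",cv2.resize(p[140:290,180:400],None,fx=3,fy=3))
```

```text
0.5441498256660157 [0.57016284 2.13028155 4.53641409] 27.025
14.40 act 14.41 t 27.27 Ft 0.8 Fr 2.7 Fz 5.3 r 45.5 False
DROP?
```

View pics/s2.png

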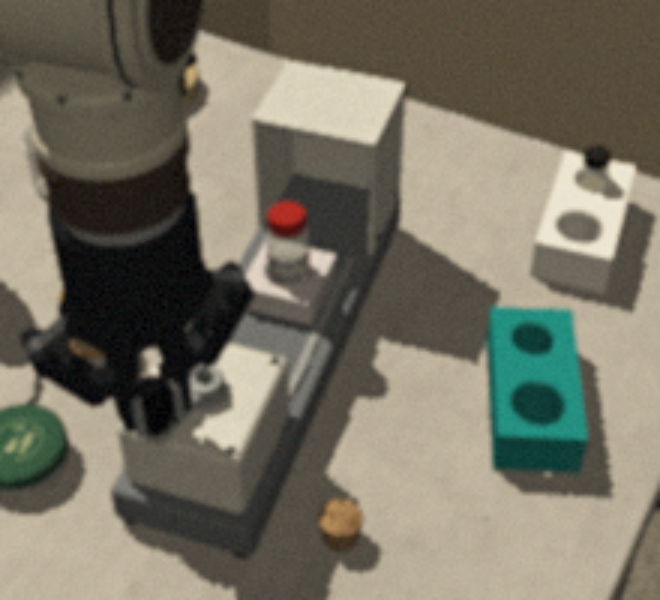

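View pics/t2.png

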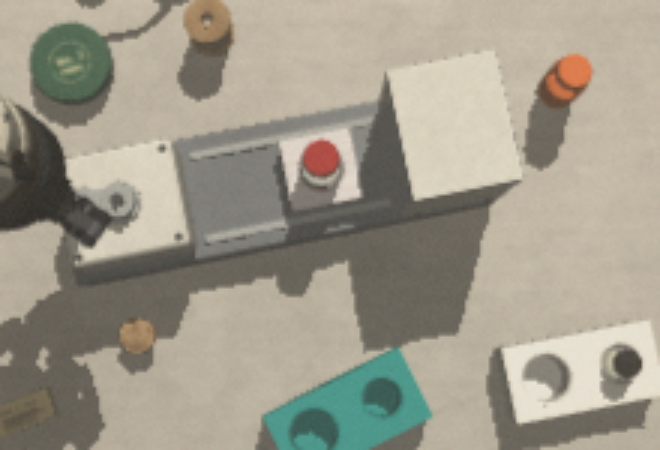

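The resistance dropped at 2.26 turns and the residual is under 1 N. The red-capped vial now stands clear of the hood at top (287,192). I release and retreat upwards, then localise the vial.

Run:
```python
from turn import *
ungrasp()
p0=read_state()["ee_pos"]
movel(p0+[0,0,.13],feed=.2)
p,d=snapshot("top");cv2.imwrite("pics/t3.png",p);np.save("t3.npy",d)
P=cloud("top",d)
hsv=cv2.cvtColor(p,cv2.COLOR_BGR2HSV)
m=((hsv[...,0]<7)|(hsv[...,0]>172))&(hsv[...,1]>150)
m[:150]=0
m2=m&(P[...,2]>.108)&(P[...,2]<.125)
v,u=np.nonzero(m2);print(len(u),u.mean(),v.mean(),ray_z("top",u.mean(),v.mean(),.116),P[m2].mean(0),(P[m2].min(0)+P[m2].max(0))/2)
# carriage top
q=(P[...,2]>.052)&(P[...,2]<.066); q[:,:250]=0;q[:170]=0;q[225:]=0;q[:,320:]=0
from scipy import ndimage
q=ndimage.binary_opening(q);print("carriage",cv2.minAreaRect((P[q][:,:2]*1000).astype(np.float32)))
print("expected",A-ey*(.245-.04*14.38/2/np.pi))
p,d=snapshot("scene");hsv=cv2.cvtColor(p,cv2.COLOR_BGR2HSV);P=cloud("scene",d)
m=((hsv[...,0]<7)|(hsv[...,0]>172))&(hsv[...,1]>150)&(P[...,2]>.113)&(P[...,2]<.12);m[:,:220]=0;print("scene",m.sum(),P[m].mean(0))
cv2.imwrite("pics/s3.png",p)
s=read_state();print(s["time_s"],s["force"])
for y in(ex,-ex): print(solve_ik(np.array([.527,-.09,.15]),down(y)))
```

```text
69 286.82608695652175 191.65217391304347 [ 0.52843452 -0.08958725  0.116     ] [ 0.52848001 -0.0895889   0.11573473] [ 0.52896352 -0.08990382  0.11522525]
carriage ((526.9848022460938, -88.47607421875), (56.606201171875, 55.91407775878906), 10.229768753051758)
expected [ 0.52686967 -0.08915717  0.        ]
scene 92 [ 0.52599746 -0.08837827  0.11638888]
28.95 [-0.31242362 -0.45311922 -0.72036482]
[-0.1691462   0.36782438 -0.07393672  1.12903522  0.          1.22100855]
[-0.1691462   0.36782438 -0.07393672  1.12903522  0.         -1.9205841 ]
```

View pics/s3.png

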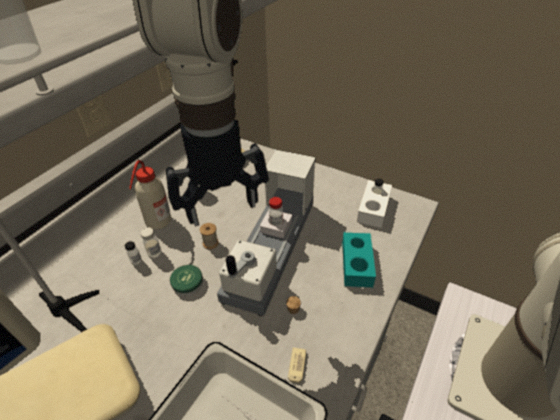

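The crank stayed put at scene (231,265), and the carriage is home with the vial upright at (0.527,-0.089). Now I grasp the vial.

Run:
```python
from h import *
V=np.array([.5272,-.0888,0]); R=down(-ex)
move_to(V+[0,0,.21],R)
print(movel(V+[0,0,.092],feed=.12,stop_force=6))
s=read_state();print(s["time_s"],s["ee_pos"],s["force"],s["finger_gap"])
grab(25)
s=read_state();print(s["time_s"],s["ee_pos"],s["force"],s["finger_gap"])
p,d=snapshot("scene");cv2.imwrite("pics/s4.png",cv2.resize(p[130:330,180:400],None,fx=3,fy=3))
H=np.array([.3605,-.2633,0]);print([solve_ik(H+[0,0,z],down(-ex)) for z in(.2,.057)])
```

```text
False
30.9083 [ 0.52793689 -0.08875818  0.09282964] [ 0.52107912 -0.35632594  0.39905452] 0.08537178524279795
31.4417 [ 0.52739653 -0.08890254  0.09236078] [-0.06555273 -0.52663316  2.34276652] 0.03119350539420837
[array([-0.63082201,  0.16197893, -0.21500402,  1.19381339,  0.        ,
       -2.38225991]), array([-0.63082201,  0.31919211, -0.43164135,  0.81996286,  0.        ,
       -2.38225991])]
```

View pics/s4.png

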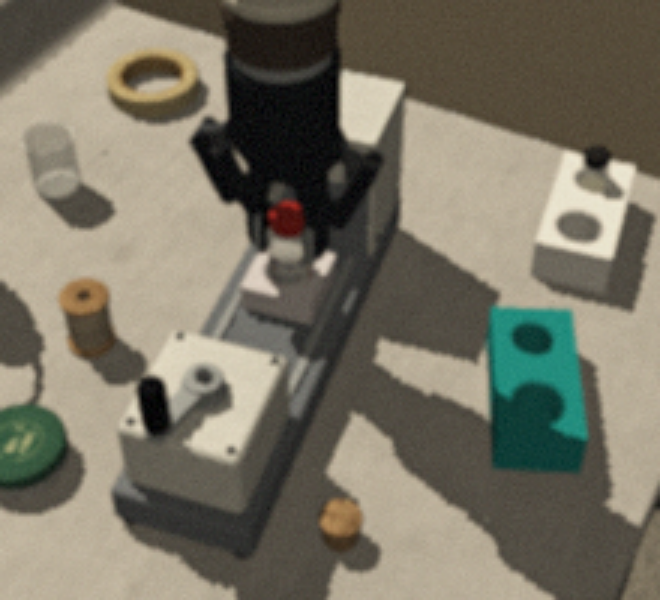

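Run:
```python
from h import *
H=np.array([.3605,-.2633,0]); s=read_state()["ee_pos"]
movel(s+[0,0,.155],feed=.15)
print(read_state()["force"],read_state()["finger_gap"])
move_to(H+[0,0,.22],down(-ex)); movel(H+[0,0,.12],feed=.12)
s=read_state();print(s["time_s"],s["ee_pos"],s["force"],s["finger_gap"])
for n in("top","scene"):
    p,d=snapshot(n);cv2.imwrite(f"pics/{n}5.png",cv2.resize(p[120:300,330:430] if n=="scene" else p[220:320,320:440],None,fx=5 if n=="top" else 3.3,fy=5 if n=="top" else 3.3,interpolation=cv2.INTER_CUBIC))
    P=cloud(n,d)
    hsv=cv2.cvtColor(p,cv2.COLOR_BGR2HSV)
    m=((hsv[...,0]<7)|(hsv[...,0]>172))&(hsv[...,1]>120)&(np.hypot(P[...,0]-H[0],P[...,1]-H[1])<.03)
    if m.sum(): print(n,m.sum(),P[m].mean(0),P[m].min(0),P[m].max(0))
```

```text
[-0.67549651  0.94895319 -0.21627478] 0.031192306899283234
34.6167 [ 0.36121273 -0.26347099  0.12057556] [ 0.02920631 -0.64630507  0.15927188] 0.03139004506258494
scene 113 [ 0.35905034 -0.26071331  0.14490535] [ 0.33256934 -0.27692464  0.13534877] [ 0.37592401 -0.25012144  0.2184    ]
```

View pics/scene5.png

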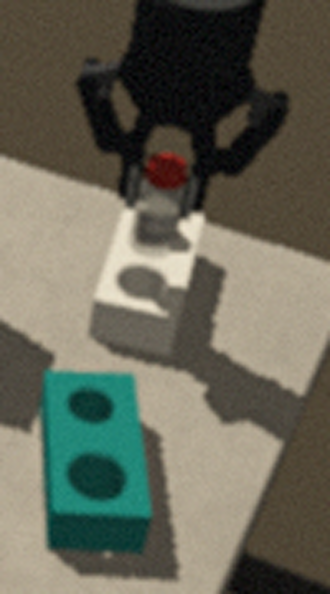

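View pics/top5.png

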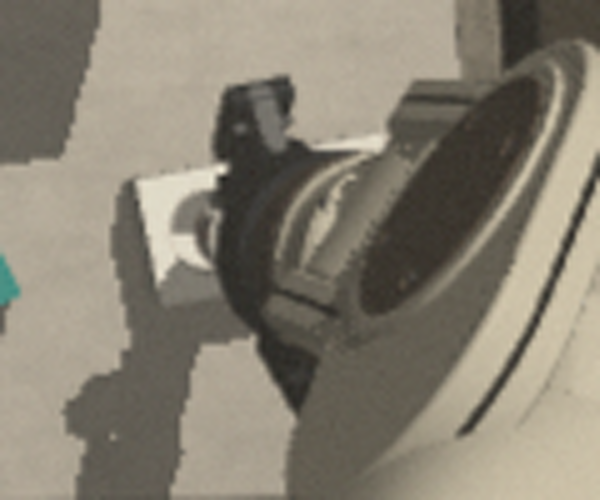

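The vial hangs upright above the empty larger hole, at scene about (372,206). I lower it with a force guard.

Run:
```python
from h import *
print(ray_z("scene",372.4,205.8,.038))
H=np.array([.3605,-.2633,0])
print(movel(H+[0,0,.072],feed=.08,stop_force=6))
s=read_state();print(s["time_s"],s["ee_pos"],s["force"])
if abs(s["ee_pos"][2]-.072)<.003:
    print(movel(H+[0,0,.055],feed=.03,stop_force=5))
    s=read_state();print(s["time_s"],s["ee_pos"],s["force"])
```

```text
[ 0.36209144 -0.26256639  0.038     ]
False
35.4667 [ 0.360739   -0.26349652  0.07225271] [0.38046783 0.25825034 0.21010443]
True
35.975 [ 0.36111849 -0.2632188   0.05693265] [0.75183308 0.37565665 2.33304982]
```

Contact came at TCP z 0.0569, against about 0.057 expected for the floor. I release, retreat and check.

Run:
```python
from h import *
ungrasp(); s=read_state()["ee_pos"]
movel(s+[0,0,.17],feed=.15)
goto_joints([-1.224,0.241,0.005,1.335,0,-1.571])
for n in("top","scene"):
    p,d=snapshot(n);cv2.imwrite(f"pics/{n}6.png",p)
    P=cloud(n,d);hsv=cv2.cvtColor(p,cv2.COLOR_BGR2HSV)
    m=((hsv[...,0]<7)|(hsv[...,0]>172))&(hsv[...,1]>120)&(np.hypot(P[...,0]-.3605,P[...,1]+.2633)<.03)
    q=P[m];q=q[q[:,2]>.076];print(n,len(q),q.mean(0),np.median(q[:,2]))
    if n=="top":
        q=(P[...,2]>.052)&(P[...,2]<.066); q[:,:250]=0;q[:170]=0;q[225:]=0;q[:,320:]=0
        from scipy import ndimage
        q=ndimage.binary_opening(q);print("carriage",cv2.minAreaRect((P[q][:,:2]*1000).astype(np.float32)))
s=read_state();print(s["time_s"],s["force"],s["ee_pos"])
```

```text
top 102 [ 0.36054409 -0.26276289  0.0806594 ] 0.08074831898324862
carriage ((526.8419799804688, -88.52098846435547), (56.205501556396484, 56.02486801147461), 10.1237211227417)
scene 82 [ 0.36008676 -0.26189358  0.08091287] 0.08132976301066265
39.025 [-0.64704325  0.19796221 -1.02796966] [ 0.17101528 -0.46951252  0.24487266]
```

View pics/top6.png

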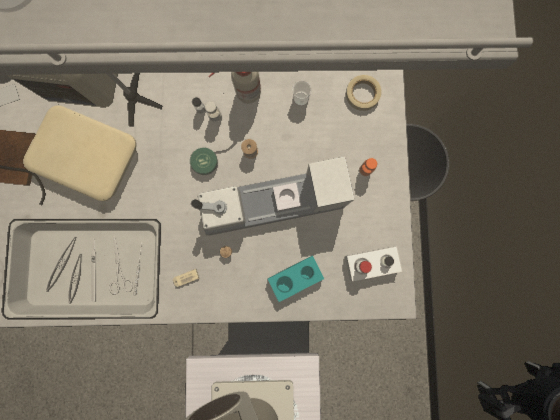

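View pics/scene6.png

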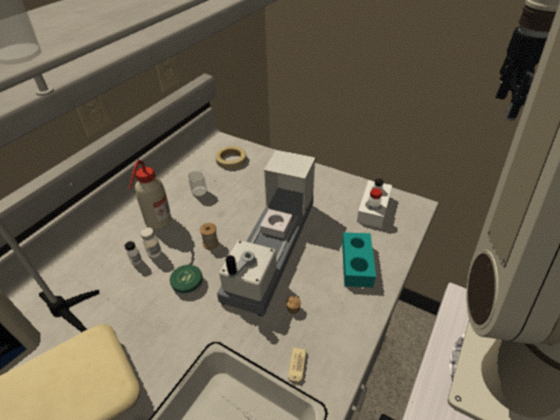

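The red cap is at top (364,267) in the white rack, with its top at z 0.081 and so fully seated. The bystanders and the carriage have not moved. I hand the job in.

Run:
```python
from cell import *
sign_off(); print(read_state()["time_s"])
```

```text
the job is handed in; nothing more can be done
the job is handed in; nothing more can be done
```

The vial stands in the larger hole of the white rack, the carriage is at its home position, and I handed the job in at about 39 s of the 72 s allowed. No verdict is reported.

- **Cranking:** I wound the crank clockwise against a steady 6–7 N. The resistance dropped to about 0 N at about 2.27 turns. I went on 0.07 rad to confirm it, felt less than 1 N, and released without reaching the stop. I had no direct reading of the latch shoe; that it is latched and unloaded follows from the force drop and from the crank and carriage staying put after release.
- **Placing:** I lifted the vial out of the carriage and lowered it into the hole until it touched the floor at the expected height, then opened the gripper and retreated.
- **Last checks:** The cap top is at z ≈ 0.081 m, which means fully seated. Its axis is within about 2 mm of the hole centre in both cameras. The carriage has not moved, the bystanders look undisturbed, and the arm is back at its start position, clear of everything.

No check failed. The hole position differed by up to 2 mm between my measurements, within the calibration error.

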